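# Close and lock the lamp hatch of a microscope light source

## Robot

A 7-joint arm with a two-finger parallel gripper is mounted at the origin on the work surface. World frame = base frame: x ahead of the robot, y to its left, z up, the work surface at z = 0. Lengths are in mm, angles in rad, forces in N, time in s.
With the tool pointing down it reaches from about 425 to 825 mm from the base axis. Payload 3.6 kg.
Tool frame: the origin (TCP) lies midway between the tips of the shut fingers; the grasp point (between the pads) lies 19 mm behind it; z points along the fingers, y is the line along which they close (so a half turn about z gives the same grasp; the last joint's range is limited). The gripper opens to 93 mm and grips with 3 to 60 N. Pads are 15 mm wide; open, the fingers measure 128 mm over their backs; the gripper's body (75 mm by 188 mm) begins 65 mm behind the grasp point.
Start: joints at [-1.133, 0.615, -0.013, 1.423, 0.008, 1.103, -0.04], TCP at [291.322, 581.028, 218.64] pointing down, gripper open.
Joint ranges: [-3.12, 3.12], [-0.3, 2.06], [-1.34, 1.32], [0.26, 2.42], [-1.36, 4.5], [0.01, 1.98], [-2.84, 2.84]. Speed limits (rad/s): [2.79, 2.79, 3.14, 3.14, 3.14, 3.14, 3.14].

## Interface

Orientations are given as a unit quaternion [x, y, z, w].
In Python, from workcell import r gives the robot as it stands.
- The arm moves only by the tool step_arm, never from a script. Its argument "steps" is a list of rows, each a list of 3 entries, a list of its own where there are three numbers: the shift along the tool's x, y, z as a fraction of full scale, then the turn, a rotation vector about the tool's x, y, z as a fraction of full scale, then the closure, from 0 (fully open) to 1 (shut). In form: [[[tx, ty, tz], [ax, ay, az], fingers], ...]. A call has 1 to 12 rows; each row is the pose to reach, as a shift and turn from the pose commanded when the call began, along the tool's axes at that moment; what a row does not reach only later rows make up. Full scale, the value 1, is 0.5 m for a shift and 90 degrees for a turn. A row lasts 1/8 s, in which the tool goes at most 62.5 mm and 10.7 degrees, less where a joint would pass 70% of its speed; a pose out of reach is approached as far as the arm can. A call with a number of a shift or a turn outside -1 to 1 is refused whole. A call with a gripper value outside its range is refused whole. The fingers move at their own pace and stop on an object; "grip_force" is the grip in N (left out, the last holds). Time passes only in rows, so rows that repeat a pose let the fingers close. It gives the time, the measured TCP pose, the force, the opening and the grip force at its end, in the units of the state.
- r.read_state(): the state, without advancing time (a new reading comes with each control period).
- r.read_camera(name): name is "side" or "top"; returns a dict with "color" (480x640x3 uint8, red, green, blue), "depth" (480x640 float32, mm along the optical axis (not along the pixel's ray), 0 where there is no reading), "camera_matrix" (3x3 intrinsics, pixels), "origin" and "orientation" of the camera in the world. Camera axes: x right, y up, looking along -z (the intrinsics and any distortion apply to the point x, -y, -z); pixel columns grow to the right and rows downward; lengths in mm; the calibration is good to about 2 mm. A picture is of the moment at which its call begins.
- r.finish_job(): hands the job in; it is judged then, once.
The state is a dict: "time_s": time; "qpos": joint angles; "joint_velocities": joint speeds; "joint_efforts": joint torques, N m; "position": TCP position; "tool_rot": TCP orientation; "force": force on the tool from outside, world axes, zero at the start; "ft_torque": the same for the moment, N m; "grip_width": opening from 0.0 (shut) to 1.0 (fully open); "grasp_force": force on a finger pad.
Only numpy, scipy, OpenCV 4.12 (cv2) and the standard library are available. Lean on these libraries where they do the work, as an engineer would, in place of code of your own. Each camera call takes 0.05 s, during which the arm holds its last target. There are 200 camera calls.

## Task

The lamp in the microscope's light source has just been changed. Swing its lamp hatch fully shut and lock the hatch's quarter-turn fastener: turn the knob until the key lines up with the slot inside, push it fully in, then turn it a quarter turn clockwise to the stop and let it spring back into its locked position. Leave everything else on the bench where it is.

Things in the scene. Friction and masses are not known exactly. Their poses are not given: they have to be found in the camera images.
- lamp_unit: The microscope's light source: a white box fixed to the table, 260 (x) x 190 (y) x 115 mm high, dial and port on its -x side, which faces the robot. Origin: centre of its underside; z up. In its top a lamp compartment, open while the hatch is up, from x = -78 to 62 mm and y = -60 to 60 mm.
- hatch (a joint): Angle of the hatch (rad): 0 shut, lying flat on the box; 1.57 upright; 2.0 the end of its travel. The hinge is stiff: the hatch stays where it is left, and needs up to 6 N at its free edge to move; a stop carries it at 0.
- hatch_hinge (a point): Middle of the hatch's hinge line, at the box's x = 62 mm, 117 mm above the table. It turns with the hatch: y along the hinge line, -x from the hinge along the sheet to its free edge, z out of the outer face (upward when shut).
- hatch_edge (a point): Middle of the free edge of the hatch, 137 mm from the hinge line, in mid-thickness. The hatch is a flat sheet 137 x 132 mm (y from -66 to 66 mm), 4 mm thick. Axes as for hatch_hinge.
- knob_grip (a point): Grip point on the axis of the fastener's black wing knob. The wing is 40 mm long (x), 12 thick (y), 29 tall; its top is 9 mm above this point, its underside 20 below. With the stud out this point is 37 mm above the sheet's mid-thickness. The axis (z) stands square on the outer face, 112 mm from the hinge line, in the middle of the width: the knob is on the far side while the hatch is up.
- stud_push (a joint): How far the stud is pushed in (m): 0 out, 0.0135 end stop. A spring pushes it out: 3 N at 0, 0.4 N more per mm. Hatch shut: the key meets the slotted face at 0.002 and stops unless in line with the slot; in line, it is through at 0.012. Turned a quarter clockwise there and let go, it springs back to 0.009: locked. Let go part-way round it stays at 0.012; let go in line it springs out to 0.
- stud_turn (a joint): Angle of knob and stud (rad), growing clockwise as seen on the outer face; 0 with the wing square to the hinge line. With the stud out it turns both ways with slight friction. With the key through the slot it turns only clockwise, a quarter turn (1.57) from the slot's direction to a stop.
- slot_mouth (a point): Centre of the slot's mouth, at the box's x = -50 mm, 106 mm above the table, below the knob when the hatch is shut; axes as lamp_unit's. The slot, 25 x 9 mm, is in a round steel barrel 42 mm across. Its direction differs from unit to unit, is hidden once the hatch is shut and is in no reading: it lies between 0.6 and 2.0 rad on the scale of stud_turn (the key also fits half a turn on).
- key (a point): Middle of the key bar at the stud's lower end, inside the hatch, 7 mm below the sheet's mid-thickness with the stud out. The bar is 22 x 6 x 4 mm and parallel to the wing; it enters the slot when within about 7 degrees of its direction.
- old_lamp: Bystander: the burnt-out lamp taken out before: a glass reflector bulb 50 mm across and 45 mm tall, standing mouth down beside the light source; origin at its underside.
- lamp_carton: Bystander: small open cardboard carton of the new lamp, 56 x 56 x 58 mm (flap to 84 mm), beside the light source; origin at its underside.
- petri_dish: Bystander: clear lidded dish, 90 mm across, 15 mm tall; origin at its underside.
- forceps: Bystander: steel forceps lying flat, 130 mm long along x, 5 mm thick; origin at the middle of the underside.
- marker: Bystander: marker pen lying flat, 125 mm long along x, 12 mm thick; origin near the middle, on the table.
- egg_carton: Bystander: carton of brown eggs, 250 x 108 mm, eggs to 62 mm tall, its flat lid folded out to its +y side (to 150 mm from the origin); origin at the underside.

How it is judged:
By the outcome, as a careful person would: the job done as asked, in the order asked, and still so for the second after the job is handed in, with the robot touching nothing.
It also fails if it takes over 70 s, if anything falls off the work surface, if the arm or the gripper's body presses on something with over 40 N, if the wrist force passes 120 N, or if a joint passes its speed limit or range.

## Working session

There is one attempt and no reset: what is moved stays moved. The work goes in short steps, Python scripts to look and compute and a tool call to move; the robot and the scene stay as the last step left them, time stands still between calls to the robot, and variables do not carry over. Pictures are saved under pics/ and viewed, at most 10 in all, crops included, and the job is handed in when it is done.

Besides the shell and the picture viewer there is one more tool, called after "Request:" as name(argument=value, ...), one argument or row to a line, values as JSON. step_arm: Moves the arm, as the interface text tells. Shift numbers are shares of 0.5 m and turn numbers shares of 90 degrees, none past 1 either way. Its arguments: {"type":"object","properties":{"steps":{"type":"array","items":{"type":"array"}},"grip_force":{"type":"number"}},"required":["steps"]}

```bash
mkdir -p pics; ls; cat > h.py <<'E'
import numpy as np, cv2
from scipy.spatial.transform import Rotation as R
from workcell import r
np.set_printoptions(precision=3,suppress=True)
def cloud(c):
    K=np.array(c["camera_matrix"]);d=c["depth"];v,u=np.mgrid[:480,:640]
    p=np.stack([(u-K[0,2])/K[0,0]*d,-(v-K[1,2])/K[1,1]*d,-d],-1)
    return p@R.from_quat(c["orientation"]).as_matrix().T+np.array(c["origin"])
def save(n,img): cv2.imwrite(f"pics/{n}.png",img[:,:,::-1])
def tool():
    s=r.read_state();return np.array(s["position"]),R.from_quat(s["tool_rot"])
def go(p,rot=None):
    """shift and turn, in fractions, from present pose to world p (mm), rot"""
    t,q=tool();print("shift",q.inv().apply(np.array(p)-t)/500, "turn",(q.inv()*(rot or q)).as_rotvec()/(np.pi/2))
E
python3 - <<'E'
from h import *
for n in("side","top"):
    c=r.read_camera(n);save(n+"0",c["color"]);np.save(n+"0.npy",cloud(c));print(n,c["origin"],R.from_quat(c["orientation"]).as_matrix(),c["camera_matrix"],[k for k in c])
s=r.read_state();print(s); print(tool()[1].as_matrix())
E
```

```text
pics
side [ 304.204 1165.81   907.486] [[-0.982  0.098 -0.161]
 [-0.188 -0.552  0.812]
 [-0.009  0.828  0.561]] [[583.73    0.    315.477]
 [  0.    583.73  239.601]
 [  0.      0.      1.   ]] ['color', 'depth', 'camera_matrix', 'origin', 'orientation']
top [ 387.592   38.431 1240.539] [[-0.027  0.994 -0.105]
 [-1.    -0.027 -0.006]
 [-0.009  0.105  0.994]] [[532.985   0.    318.726]
 [  0.    532.985 238.308]
 [  0.      0.      1.   ]] ['color', 'depth', 'camera_matrix', 'origin', 'orientation']
{'time_s': 0.1, 'qpos': array([-1.133,  0.616, -0.013,  1.425,  0.008,  1.103, -0.04 ]), 'joint_velocities': array([-0.001, -0.001,  0.001, -0.002, -0.   ,  0.003,  0.001]), 'joint_efforts': array([  0.001, -46.004,   0.21 , -16.625,  -0.061,   0.017,   0.   ]), 'position': array([291.035, 580.419, 217.631]), 'tool_rot': array([ 0.23 ,  0.973, -0.001, -0.   ]), 'force': array([ 0.146, -0.41 ,  0.448]), 'ft_torque': array([-0.052, -0.007, -0.026]), 'grasp_force': 0.0, 'grip_width': 1.000733545075977}
[[-0.894  0.448 -0.001]
 [ 0.448  0.894 -0.002]
 [-0.    -0.002 -1.   ]]
```

View pics/side0.png

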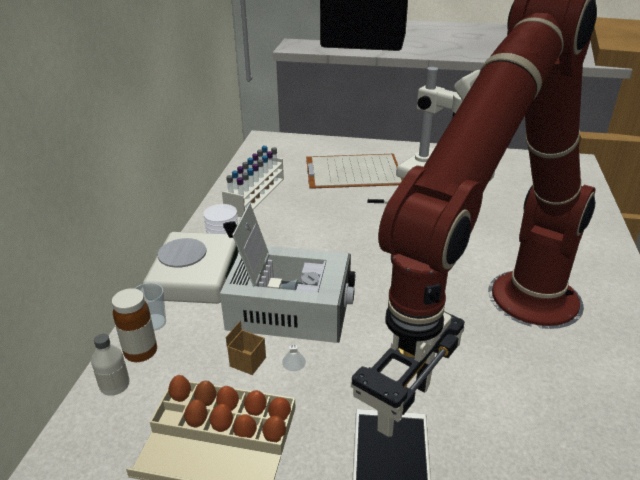

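View pics/top0.png

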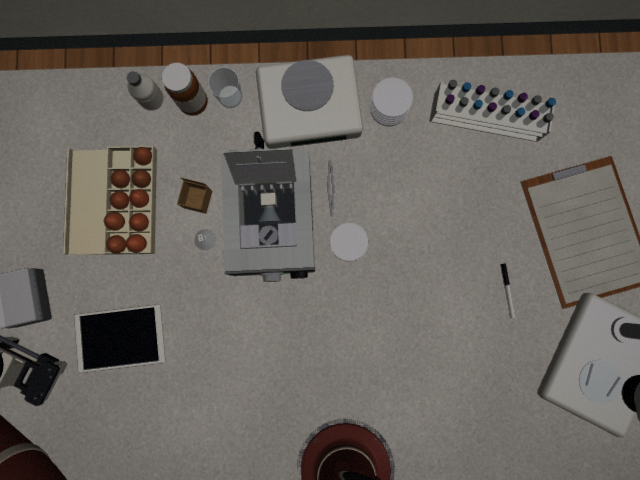

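The side view shows the box (around 290,290), its hatch upright with the black knob at (231,229), and the bulb and carton at (293,357) and (246,350). In the top view the box spans about (222–315, 150–275), the slot barrel is at (268,235) and the knob at (259,140).

```bash
python3 - <<'E'
from h import *
P=np.load("top0.npy");S=np.load("side0.npy")
im=cv2.imread("pics/top0.png")
# box top outline at z~115
m=((abs(P[...,2]-115)<6)).astype(np.uint8);m[:130]=0;m[300:]=0;m[:,:210]=0;m[:,330:]=0
q=P[m>0][:,:2].astype(np.float32);rc=cv2.minAreaRect(q);print("top rim",rc,q.min(0),q.max(0),np.median(P[m>0][:,2]))
ms=(abs(S[...,2]-115)<5);ms[:240]=0;ms[345:]=0;ms[:,:215]=0;ms[:,360:]=0
q2=S[ms][:,:2].astype(np.float32);print("side rim",cv2.minAreaRect(q2))
for n,(u,v) in dict(slot=(268,235),edge=(260,152),kn=(259,140),barrelL=(262,235)).items(): print(n,P[v,u])
for n,(u,v) in dict(edge=(247,213),hatchmid=(255,250),kn=(231,229),carton=(246,350),bulb=(293,357)).items(): print("s",n,S[v,u])
# hatch plane from side view
h=S[215:280,238:266].reshape(-1,3);h=h[(h[:,2]>125)&(h[:,2]<270)&(h[:,0]>500)];c=h.mean(0);n=np.linalg.svd(h-c)[2][2];print("hatch",c,n,len(h),h[:,2].max())
for n,I,C in(("top",im,(130,290,212,325)),):
    pass
a=cv2.resize(im[222:250,252:286],None,fx=12,fy=12,interpolation=cv2.INTER_CUBIC)
s=cv2.imread("pics/side0.png")
b=cv2.resize(s[255:300,275:340],None,fx=6,fy=6,interpolation=cv2.INTER_CUBIC)
H=max(a.shape[0],b.shape[0]);o=np.zeros((H,a.shape[1]+b.shape[1],3),np.uint8);o[:a.shape[0],:a.shape[1]]=a;o[:b.shape[0],a.shape[1]:]=b
cv2.imwrite("pics/slot.png",o);print(o.shape)
E
```

```text
top rim ((568.5521240234375, 156.17172241210938), (260.5036315917969, 190.3799285888672), 1.2797564268112183) [436.516  58.804] [700.464 252.933] 114.71673635450202
side rim ((568.5375366210938, 155.03152465820312), (261.2869873046875, 201.0472412109375), 1.2026387453079224)
slot [525.648 161.228  38.165]
edge [662.54  152.962 243.337]
kn [688.547 155.452 235.427]
barrelL [518.475 167.429 103.736]
s edge [661.67  126.85  242.013]
s hatchmid [641.033 154.75  165.126]
s kn [687.874 164.888 221.737]
s carton [631.286 300.581   2.905]
s bulb [520.859 325.088  26.458]
hatch [646.013 164.885 186.268] [-0.966 -0.014  0.259] 1290 251.21222425370092
(336, 798, 3)
```

View pics/slot.png

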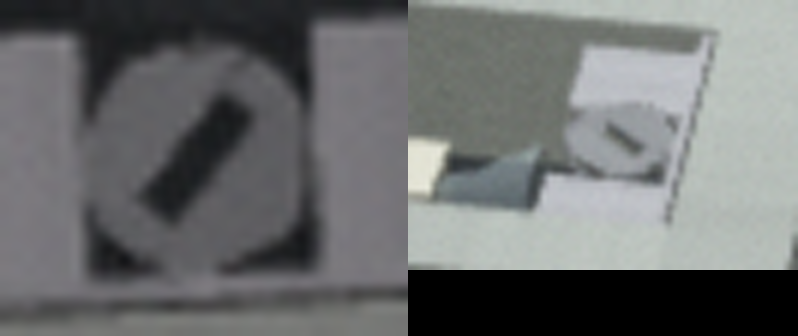

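The crop shows the slot running from lower left (155,215) to upper right (240,105) in the top view, i.e. about 35–40° clockwise from +x. Next I'll measure the slot's angle exactly and plan the first move.

```bash
python3 - <<'E'
from h import *
im=cv2.imread("pics/top0.png",0);c=r.read_camera("top");K=np.array(c["camera_matrix"]);M=R.from_quat(c["orientation"]).as_matrix();o=np.array(c["origin"])
a=im[222:250,252:286];b=cv2.resize(a,None,fx=12,fy=12,interpolation=cv2.INTER_CUBIC)
_,l,st,ce=cv2.connectedComponentsWithStats((b<75).astype(np.uint8))
k=l[160,200] or l[150,205];print(k,st[k],ce[k])
pt=np.argwhere(l==k)[:,::-1];uv=(pt+.5)/12-.5+[252,222]
d=np.c_[(uv[:,0]-K[0,2])/K[0,0],-(uv[:,1]-K[1,2])/K[1,1],-np.ones(len(uv))]@M.T
w=o+d*((106-o[2])/d[:,2])[:,None];w=w[:,:2].astype(np.float32)
print(cv2.minAreaRect(w),w.mean(0));e=np.linalg.eigh(np.cov(w.T))[1][:,1];print("cw angle from box +x deg",(np.degrees(np.arctan2(-e[1],e[0]))+1.25)%180)
yaw=np.radians(1.25);X=np.array([-np.cos(yaw),-np.sin(yaw),0]);Z=np.array([0,0,-1.]);T=R.from_matrix(np.c_[X,np.cross(Z,X),Z])
go([700,200,330],T)
S=np.load("side0.npy");print("heights behind",[ (n,S[v-8:v+8,u-8:u+8].reshape(-1,3).max(0)) for n,u,v in(("bottle",130,310),("scale",190,255))])
print(S[292:300,125:135,2].max())
E
```

```text
2 [ 137   90  119  137 7299] [197.954 157.83 ]
((518.558837890625, 154.14529418945312), (9.943334579467773, 26.073320388793945), 52.08357620239258) [518.52  154.206]
cw angle from box +x deg 39.734362396276026
shift [-1.072 -0.314 -0.224] turn [-0.001 -0.    -0.31 ]
heights behind [('bottle', array([ 863.239, 1165.81 ,  907.486])), ('scale', array([869.022, 110.167,  75.707]))]
153.47630288595212
```

Request:
step_arm(
  steps=[
    [[-0.03,0,-0.2],[0,0,-0.05],1],
    [[-0.15,-0.05,-0.22],[0,0,-0.1],1],
    [[-0.27,-0.08,-0.22],[0,0,-0.2],1],
    [[-0.39,-0.12,-0.22],[0,0,-0.31],1],
    [[-0.5,-0.15,-0.22],[0,0,-0.31],1],
    [[-0.62,-0.19,-0.22],[0,0,-0.31],1],
    [[-0.73,-0.22,-0.22],[0,0,-0.31],1],
    [[-0.85,-0.26,-0.22],[0,0,-0.31],1],
    [[-0.95,-0.3,-0.22],[0,0,-0.31],1],
    [[-1,-0.31,-0.22],[0,0,-0.31],1],
    [[-1,-0.31,-0.22],[0,0,-0.31],1],
    [[-1,-0.31,-0.22],[0,0,-0.31],1],
  ],
)

```text
time_s: 1.65
position: [667.5, 220.6, 328.4]
tool_rot: [-0.012, 1.0, 0.001, -0.001]
force: [-0.5, -0.4, -0.2]
grip_width: 0.005
grasp_force: 0.0
```

```bash
python3 - <<'E'
from h import *
yaw=np.radians(1.25);X=np.array([-np.cos(yaw),-np.sin(yaw),0]);Z=np.array([0,0,-1.]);T=R.from_matrix(np.c_[X,np.cross(Z,X),Z])
t,q=tool();print(t,r.read_state()["qpos"]);go([700,200,330],T);go([700,200,222],T)
E
```

```text
[667.456 220.593 328.408] [-0.317  0.652 -0.07   1.042  0.041  1.449  1.218]
shift [-0.064 -0.043 -0.003] turn [ 0.001 -0.001  0.002]
shift [-0.064 -0.043  0.213] turn [ 0.001 -0.001  0.002]
```

Request:
step_arm(
  steps=[
    [[-0.064,-0.043,0],[0,0,0],1],
    [[-0.064,-0.043,0],[0,0,0],1],
    [[-0.064,-0.043,0.1],[0,0,0],1],
    [[-0.064,-0.043,0.2],[0,0,0],1],
    [[-0.064,-0.043,0.213],[0,0,0],1],
    [[-0.064,-0.043,0.213],[0,0,0],1],
  ],
)

```text
time_s: 2.4
position: [701.2, 199.4, 223.8]
tool_rot: [-0.012, 1.0, 0.001, 0.001]
force: [-0.2, -0.4, 0.5]
grip_width: 0.003
grasp_force: 0.0
```

```bash
python3 - <<'E'
from h import *
t,q=tool();print(t)
H=np.array([630.5,117.])
for th in (105,95,90,80,70,60,50,40,30,20,10,0):
    a=np.radians(th);s=118
    C=H+s*np.array([-np.cos(a),np.sin(a)])+2*np.array([np.sin(a),np.cos(a)])+[7.5,0]
    if th>90: C=[H[0]-137*np.cos(a)+2+7.5,222]
    print(th,np.array(C),"tx",(t[0]-C[0])/500,"tz",(t[2]-C[1])/500)
E
```

```text
[701.217 199.397 223.826]
105 [675.458 222.   ] tx 0.05151837181067913 tz 0.0036514528047753175
95 [651.94 222.  ] tx 0.09855411665591146 tz 0.0036514528047753175
90 [640. 235.] tx 0.12243479016876972 tz -0.022348547195224683
80 [619.479 233.555] tx 0.16347652908611646 tz -0.019457769616773476
70 [599.521 228.568] tx 0.2033927735104837 tz -0.009484086274001697
60 [580.732 220.191] tx 0.24097068855363205 tz 0.007269457511647829
50 [563.683 208.679] tx 0.27506848828231706 tz 0.03029381378995038
40 [548.892 194.381] tx 0.3046501283061025 tz 0.05888939914627616
30 [536.809 177.732] tx 0.3288167854618973 tz 0.09218735118963758
20 [527.8   159.238] tx 0.3468341681009415 tz 0.12917592849677384
10 [522.14 139.46] tx 0.3581548271689833 tz 0.16873125186333096
0 [520. 119.] tx 0.3624347901687697 tz 0.20965145280477532
```

Request:
step_arm(
  steps=[
    [[0.05,0,0],[0,0,0],1],
    [[0.1,0,0],[0,0,0],1],
    [[0.14,0,0],[0,0,0],1],
    [[0.18,0,0],[0,0,0],1],
    [[0.21,0,0],[0,0,0],1],
    [[0.24,0,0.007],[0,0,0],1],
    [[0.275,0,0.03],[0,0,0],1],
    [[0.305,0,0.059],[0,0,0],1],
    [[0.329,0,0.092],[0,0,0],1],
    [[0.347,0,0.129],[0,0,0],1],
    [[0.358,0,0.169],[0,0,0],1],
    [[0.362,0,0.2],[0,0,0],1],
  ],
)

```text
time_s: 3.9
position: [522.4, 195.3, 125.1]
tool_rot: [-0.011, 1.0, 0.001, 0.003]
force: [-0.3, -0.1, 2.3]
grip_width: 0.004
grasp_force: 0.9
```

Request:
step_arm(
  steps=[
    [[0,0,0.01],[0,0,0],1],
    [[0,0,0.016],[0,0,0],1],
    [[0,0,0.02],[0,0,0],1],
    [[0,0,0.02],[0,0,0],1],
  ],
)

```text
time_s: 4.4
position: [521.8, 195.2, 119.0]
tool_rot: [-0.011, 1.0, 0.001, 0.003]
force: [-8.9, -2.7, 27.2]
grip_width: 0.006
grasp_force: 13.8
```

Request:
step_arm(
  steps=[
    [[0,0,-0.05],[0,0,0],0],
    [[0,0,-0.15],[0,0,0],0],
    [[0,0.1,-0.25],[0,0,0],0],
    [[0,0.2,-0.25],[0,0,0],0],
    [[0,0.3,-0.25],[0,0,0],0],
    [[0,0.4,-0.25],[0,0,0],0],
    [[0,0.4,-0.25],[0,0,0],0],
  ],
)

```text
time_s: 5.28
position: [513.8, 400.2, 238.7]
tool_rot: [-0.015, 1.0, 0.003, 0.0]
force: [-0.1, -1.4, 0.9]
grip_width: 0.709
grasp_force: 0.0
```

```bash
python3 - <<'E'
from h import *
c=r.read_camera("top");P=cloud(c);im=c["color"]
u0,v0,u1,v1=215,145,325,285
cr=cv2.resize(im[v0:v1,u0:u1],None,fx=4,fy=4,interpolation=cv2.INTER_CUBIC);save("shut",cr)
g=im[v0:v1,u0:u1].max(2);Q=P[v0:v1,u0:u1]
m=((Q[...,2]>140)&(Q[...,2]<180)).astype(np.uint8);w=Q[m>0];print(len(w),w[:,2].max())
w=w[w[:,2]>155][:,:2].astype(np.float32);print(cv2.minAreaRect(w),w.mean(0));e=np.linalg.eigh(np.cov(w.T))[1][:,1];print("cw",(np.degrees(np.arctan2(-e[1],e[0]))+1.25)%180)
print(tool()[0])
h=Q[(Q[...,2]>112)&(Q[...,2]<130)];print("sheet z",np.percentile(h[:,2],[5,50,95]))
E
```

```text
130 166.70094961009022
((518.2073364257812, 154.47601318359375), (12.037275314331055, 38.33195114135742), 81.16231536865234) [517.956 154.385]
cw 8.754912325298164
[515.335 396.485 238.562]
sheet z [112.766 116.335 121.368]
```

View pics/shut.png

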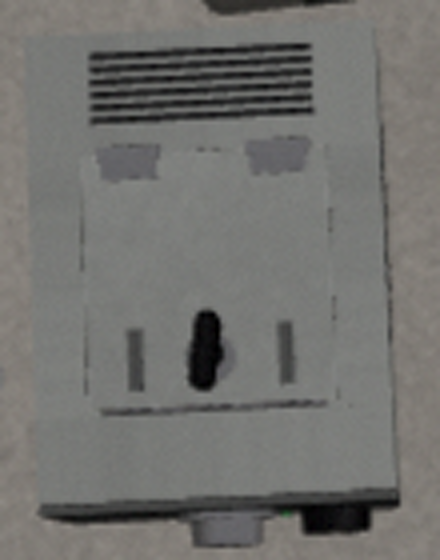

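Seen from above, the hatch is flat. The wing knob runs from (207,312) to (203,388) in the crop, about 8–9° clockwise, with its axis at (518,154.5).

```bash
cat >> h.py <<'E'
def rot(cw):
    a=np.radians(cw);X=np.array([-np.cos(a),np.sin(a),0]);Z=np.array([0,0,-1.]);return R.from_matrix(np.c_[X,np.cross(Z,X),Z])
def cw(q):
    x=q.as_matrix()[:,0];return np.degrees(np.arctan2(x[1],-x[0]))
E
python3 - <<'E'
from h import *
go([518.3,154.5,210],rot(8.2));go([518.3,154.5,138],rot(8.2));print(cw(tool()[1]))
E
```

```text
shift [ 0.007 -0.484  0.056] turn [0.002 0.001 0.108]
shift [ 0.007 -0.484  0.2  ] turn [0.002 0.001 0.108]
-1.5156046237203742
```

Request:
step_arm(
  steps=[
    [[0,-0.1,0],[0,0,0.1],0],
    [[0,-0.2,0],[0,0,0.108],0],
    [[0,-0.3,0.02],[0,0,0.108],0],
    [[0.007,-0.4,0.05],[0,0,0.108],0],
    [[0.007,-0.484,0.056],[0,0,0.108],0],
    [[0.007,-0.484,0.056],[0,0,0.108],0],
    [[0.007,-0.484,0.056],[0,0,0.108],0],
  ],
)

```text
time_s: 6.2
position: [518.4, 151.3, 210.3]
tool_rot: [0.074, 0.997, 0.001, 0.001]
force: [-0.3, 0.2, -0.2]
grip_width: 1.002
grasp_force: 0.0
```

```bash
python3 - <<'E'
from h import *
go([518.3,154.5,138],rot(8.2));print(tool()[0],cw(tool()[1]))
E
```

```text
shift [0.001 0.006 0.145] turn [ 0.001  0.001 -0.004]
[518.414 151.255 210.333] 8.531051151723403
```

Request:
step_arm(
  steps=[
    [[0,0.006,0.05],[0,0,0],0],
    [[0,0.006,0.1],[0,0,0],0],
    [[0,0.006,0.145],[0,0,0],0],
    [[0,0.006,0.145],[0,0,0],0.5],
    [[0,0.006,0.145],[0,0,0],1],
    [[0,0.006,0.145],[0,0,0],1],
    [[0,0.006,0.145],[0,0,0],1],
    [[0,0.006,0.145],[0,0,0],1],
    [[0,0.006,0.145],[0,0,0],1],
  ],
  grip_force=20,
)

```text
time_s: 7.32
position: [518.3, 154.4, 136.8]
tool_rot: [0.074, 0.997, 0.0, 0.0]
force: [-0.8, -1.6, -0.9]
grip_width: 0.403
grasp_force: 0.0
```

```bash
python3 - <<'E'
from h import *
s=r.read_state();print(tool()[0],cw(tool()[1]),s["force"],s["ft_torque"],s["grip_width"]*93,s["grasp_force"]);go([518.3,154.5,138],rot(38.3))
E
```

```text
[518.267 154.445 136.8  ] 8.455239133035045 [-0.844 -1.557 -0.903] [ 0.055 -0.022 -0.012] 37.44553007352794 0.0
shift [-0.     0.    -0.002] turn [0.    0.    0.332]
```

Still closing.

Request:
step_arm(
  steps=[
    [[0,0,0],[0,0,0],1],
    [[0,0,0],[0,0,0],1],
    [[0,0,0],[0,0,0],1],
    [[0,0,0],[0,0,0],1],
    [[0,0,0],[0,0,0],1],
    [[0,0,0],[0,0,0],1],
  ],
  grip_force=40,
)

```text
time_s: 8.07
position: [518.0, 153.8, 136.6]
tool_rot: [0.074, 0.997, -0.001, -0.0]
force: [-1.1, -3.4, 1.1]
grip_width: 0.126
grasp_force: 40.0
```

```bash
python3 - <<'E'
from h import *
s=r.read_state();print(tool()[0],cw(tool()[1]),s["force"],s["ft_torque"],s["grip_width"]*93,s["grasp_force"]);go([518.3,154.5,138],rot(38.3))
E
```

```text
[518.023 153.765 136.607] 8.471268442864208 [-1.089 -3.399  1.148] [-0.575  0.197  0.05 ] 11.735151641020042 39.9959796667099
shift [-0.     0.002 -0.003] turn [-0.001 -0.     0.331]
```

Request:
step_arm(
  steps=[
    [[0,0,0],[0,0,0.08],1],
    [[0,0,0],[0,0,0.16],1],
    [[0,0,0],[0,0,0.24],1],
    [[0,0,0],[0,0,0.31],1],
    [[0,0,0],[0,0,0.33],1],
    [[0,0,0],[0,0,0.33],1],
    [[0,0,0],[0,0,0.33],1],
  ],
)

```text
time_s: 8.95
position: [518.3, 154.5, 136.6]
tool_rot: [0.326, 0.945, 0.0, 0.0]
force: [0.1, -2.0, -0.1]
grip_width: 0.125
grasp_force: 40.0
```

```bash
python3 - <<'E'
from h import *
s=r.read_state();print(tool()[0],cw(tool()[1]),s["force"],s["ft_torque"],s["grip_width"]*93,s["grasp_force"])
E
```

```text
[518.337 154.528 136.618] 38.110085050703006 [ 0.104 -2.019 -0.123] [-0.387  0.012 -0.042] 11.591585172569772 39.9976372718811
```

Push in: first 6 mm, to tell whether the key enters, then the rest.

Request:
step_arm(
  steps=[
    [[0,0,0.004],[0,0,0],1],
    [[0,0,0.008],[0,0,0],1],
    [[0,0,0.012],[0,0,0],1],
    [[0,0,0.012],[0,0,0],1],
  ],
  grip_force=50,
)

```text
time_s: 9.45
position: [518.4, 154.5, 130.8]
tool_rot: [0.327, 0.945, 0.0, 0.0]
force: [-1.3, -1.9, 5.0]
grip_width: 0.122
grasp_force: 50.0
```

Request:
step_arm(
  steps=[
    [[0,0,0.005],[0,0,0],1],
    [[0,0,0.01],[0,0,0],1],
    [[0,0,0.015],[0,0,0],1],
    [[0,0,0.017],[0,0,0],1],
    [[0,0,0.017],[0,0,0],1],
  ],
)

```text
time_s: 10.07
position: [518.4, 154.5, 123.0]
tool_rot: [0.327, 0.945, 0.0, 0.0]
force: [-2.3, -1.6, 9.2]
grip_width: 0.13
grasp_force: 50.0
```

Request:
step_arm(
  steps=[
    [[0,0,0],[0,0,0.1],1],
    [[0,0,0],[0,0,0.2],1],
    [[0,0,0],[0,0,0.3],1],
    [[0,0,0],[0,0,0.4],1],
    [[0,0,0],[0,0,0.5],1],
    [[0,0,0],[0,0,0.6],1],
    [[0,0,0],[0,0,0.7],1],
    [[0,0,0],[0,0,0.8],1],
    [[0,0,0],[0,0,0.88],1],
    [[0,0,0],[0,0,0.94],1],
    [[0,0,0],[0,0,0.97],1],
    [[0,0,0],[0,0,0.97],1],
  ],
)

```text
time_s: 11.58
position: [520.7, 154.8, 123.4]
tool_rot: [0.889, 0.458, 0.003, 0.001]
force: [0.5, -0.2, 7.8]
grip_width: 0.126
grasp_force: 50.0
```

```bash
python3 - <<'E'
from h import *
s=r.read_state();print(tool()[0],cw(tool()[1]),s["force"],s["ft_torque"],s["grip_width"]*93,s["grasp_force"],s["qpos"])
E
```

```text
[520.723 154.783 123.435] 125.44784456195822 [ 0.538 -0.183  7.778] [-0.331  0.029 -0.05 ] 11.702187959611466 50.00219285488129 [-0.686  0.622  0.557  1.864 -0.453  0.778 -0.503]
```

Request:
step_arm(
  steps=[
    [[0,0,0],[0,0,0.02],1],
    [[0,0,0],[0,0,0.04],1],
    [[0,0,0],[0,0,0.06],1],
    [[0,0,0],[0,0,0.08],1],
    [[0,0,0],[0,0,0.08],1],
  ],
)

```text
time_s: 12.2
position: [520.9, 154.7, 123.5]
tool_rot: [0.916, 0.402, 0.003, 0.001]
force: [0.3, -0.9, 7.8]
grip_width: 0.13
grasp_force: 50.0
```

```bash
python3 - <<'E'
from h import *
s=r.read_state();print(tool()[0],cw(tool()[1]),s["force"],s["ft_torque"],s["grip_width"]*93)
E
```

```text
[520.879 154.657 123.503] 132.64386377114488 [ 0.263 -0.948  7.778] [-0.336 -0.014 -0.026] 12.135324037109843
```

Request:
step_arm(
  steps=[
    [[0,0,0],[0,0,0.02],1],
    [[0,0,0],[0,0,0.04],1],
    [[0,0,0],[0,0,0.06],1],
    [[0,0,0],[0,0,0.06],1],
  ],
)

```text
time_s: 12.7
position: [521.0, 154.5, 123.5]
tool_rot: [0.934, 0.358, 0.003, 0.001]
force: [1.4, -1.6, 8.1]
grip_width: 0.126
grasp_force: 50.0
```

```bash
python3 - <<'E'
from h import *
s=r.read_state();print(tool()[0],cw(tool()[1]),s["force"],s["ft_torque"],s["grip_width"]*93)
c=r.read_camera("side");save("turn",cv2.resize(c["color"][180:330,200:400],None,fx=4,fy=4))
E
```

```text
[521.011 154.537 123.536] 138.02542633109707 [ 1.353 -1.589  8.134] [-0.385 -0.066  0.05 ] 11.74490312589662
```

View pics/turn.png

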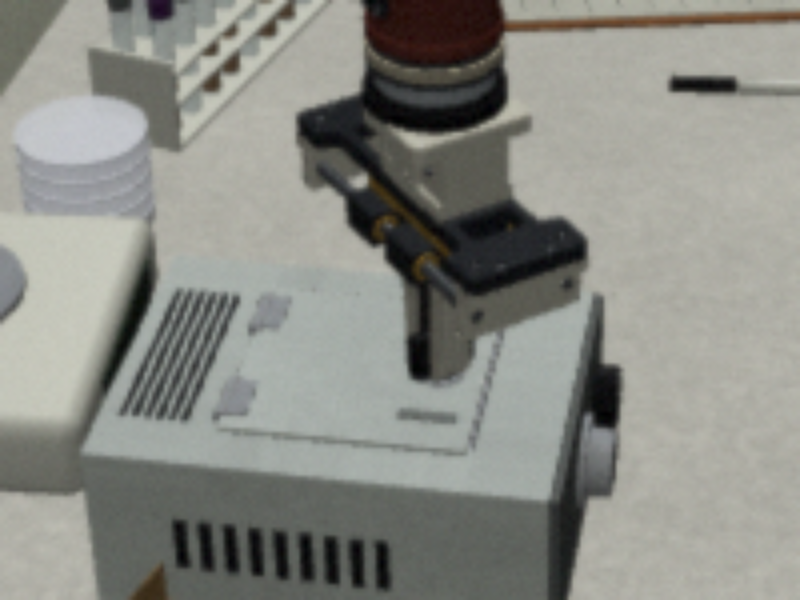

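The view shows the gripper holding the knob at (440,350) on the shut hatch. Torque is only just starting to rise, so I'll turn a little further to find the stop.

Request:
step_arm(
  steps=[
    [[0,0,0],[0,0,0.02],1],
    [[0,0,0],[0,0,0.04],1],
    [[0,0,0],[0,0,0.06],1],
    [[0,0,0],[0,0,0.06],1],
  ],
)

```text
time_s: 13.25
position: [521.0, 154.3, 123.4]
tool_rot: [0.949, 0.314, 0.003, 0.001]
force: [1.1, -1.8, 6.9]
grip_width: 0.125
grasp_force: 50.0
```

```bash
python3 - <<'E'
from h import *
s=r.read_state();print(tool()[0],cw(tool()[1]),s["force"],s["ft_torque"],s["grip_width"]*93)
E
```

```text
[521.    154.34  123.445] 143.33834454922516 [ 1.095 -1.843  6.908] [-0.468 -0.1    0.296] 11.658169106324888
```

The torque has risen to 0.3 N m, so this is the stop. I'll let the spring bring the knob back while still holding it.

Request:
step_arm(
  steps=[
    [[0,0,-0.003],[0,0,0],1],
    [[0,0,-0.006],[0,0,0],1],
    [[0,0,-0.009],[0,0,0],1],
    [[0,0,-0.009],[0,0,0],1],
  ],
)

```text
time_s: 13.75
position: [520.9, 154.3, 126.5]
tool_rot: [0.949, 0.314, 0.003, 0.002]
force: [4.6, -0.8, -0.2]
grip_width: 0.127
grasp_force: 50.1
```

```bash
python3 - <<'E'
from h import *
s=r.read_state();print(tool()[0],cw(tool()[1]),s["force"],s["ft_torque"],s["grip_width"]*93)
E
```

```text
[520.911 154.324 126.548] 143.36555241294118 [ 4.598 -0.788 -0.232] [-0.464 -0.887  0.243] 11.823063770874073
```

Request:
step_arm(
  steps=[
    [[0,0,-0.009],[0,0,0],0.6],
    [[0,0,-0.009],[0,0,0],0.5],
    [[0,0,-0.009],[0,0,0],0.4],
    [[0,0,-0.009],[0,0,0],0.3],
    [[0,0,-0.009],[0,0,0],0.3],
    [[0,0,-0.009],[0,0,0],0.3],
    [[0,0,-0.08],[0,0,0],0.3],
    [[0,0,-0.18],[0,0,0],0.3],
    [[0,0,-0.28],[0,0,0],0.3],
    [[0,0,-0.28],[0,0,0],0.3],
  ],
)

```text
time_s: 15.0
position: [520.7, 154.1, 270.7]
tool_rot: [0.95, 0.313, 0.004, 0.0]
force: [0.5, -1.0, -0.4]
grip_width: 0.699
grasp_force: 0.0
```

```bash
python3 - <<'E'
from h import *
print(tool()[0]);go(tool()[0]+[0,240,0])
E
```

```text
[520.745 154.137 270.658]
shift [ 0.286 -0.386  0.001] turn [0. 0. 0.]
```

Request:
step_arm(
  steps=[
    [[0.07,-0.1,0],[0,0,0],0.3],
    [[0.14,-0.19,0],[0,0,0],0.3],
    [[0.21,-0.28,0],[0,0,0],0.3],
    [[0.28,-0.38,0],[0,0,0],0.3],
    [[0.28,-0.38,0],[0,0,0],0.3],
    [[0.28,-0.38,0],[0,0,0],0.3],
  ],
)

```text
time_s: 15.75
position: [517.2, 389.3, 265.2]
tool_rot: [0.95, 0.313, -0.001, 0.001]
force: [-0.8, -0.3, -0.4]
grip_width: 0.702
grasp_force: 0.0
```

```bash
python3 - <<'E'
from h import *
c=r.read_camera("top");P=cloud(c);im=c["color"]
u0,v0,u1,v1=215,145,325,285
save("locked",cv2.resize(im[v0:v1,u0:u1],None,fx=4,fy=4,interpolation=cv2.INTER_CUBIC))
Q=P[v0:v1,u0:u1];d=(im[v0:v1,u0:u1].max(2)<30)
for t in(135,145):
    w=Q[(Q[...,2]>t)&(Q[...,2]<180)];print(len(w),np.median(w[:,2]),w[:,2].max());w=w[:,:2].astype(np.float32)
    print(cv2.minAreaRect(w),w.mean(0));e=np.linalg.eigh(np.cov(w.T))[1][:,1];print("cw world",(np.degrees(np.arctan2(-e[1],e[0])))%180)
E
```

```text
110 153.14417832346055 159.18892513153446
((517.6769409179688, 154.42678833007812), (38.95673751831055, 11.656866073608398), 43.60749816894531) [517.263 153.701]
cw world 138.6582589830781
107 153.18795931858904 159.18892513153446
((517.9698486328125, 154.70579528808594), (38.14776611328125, 11.656866073608398), 43.60749816894531) [517.638 154.05 ]
cw world 138.79613971808013
```

View pics/locked.png

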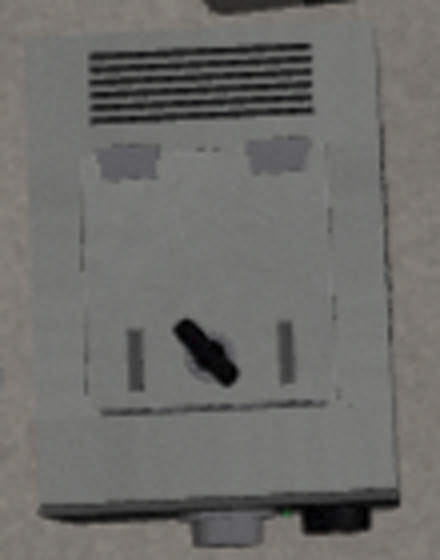

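The wing now runs from (180,325) to (235,380), about 138° clockwise, with the hatch still flat. I'll check the knob's height relative to the sheet: 35 mm means locked, 32 mm means only part-way.

```bash
python3 - <<'E'
from h import *
for n in("top","side"):
  for f in range(6):
    c=r.read_camera(n);P=cloud(c).reshape(-1,3);col=c["color"].reshape(-1,3)
    d=np.hypot(P[:,0]-518,P[:,1]-154.5)
    e=(P[:,:2]-[518,154.5])@np.array([[np.cos(np.radians(138)),-np.sin(np.radians(138))],[np.sin(np.radians(138)),np.cos(np.radians(138))]]).T[:, :]
    a=np.radians(-138);u=np.array([np.cos(a),np.sin(a)]);al=(P[:,:2]-[518,154.5])@u;ac=(P[:,:2]-[518,154.5])@np.array([-u[1],u[0]])
    k=(abs(al)<14)&(abs(ac)<3.5)&(P[:,2]>140);s=(d>28)&(d<45)&(abs(P[:,2]-118)<10)
    if f==0:Z=[];Y=[]
    Z+=list(P[k,2]);Y+=list(P[s,2])
  print(n,len(Z),np.median(Z),np.mean(Z),np.std(Z),len(Y),np.median(Y),np.mean(Y),np.mean(Z)-np.mean(Y))
E
```

```text
top 286 153.74704235800084 153.76921473364925 2.110597802878576 5097 118.03321846039216 117.73434546877147 36.034869264877784
side 0 nan nan nan 1416 115.81195152243407 115.8099106034184 nan
  return _methods._mean(a, axis=axis, dtype=dtype,
  ret = ret.dtype.type(ret / rcount)
  ret = _var(a, axis=axis, dtype=dtype, out=out, ddof=ddof,
  arrmean = um.true_divide(arrmean, div, out=arrmean,
  ret = ret.dtype.type(ret / rcount)
```

The knob stands 36 mm above the sheet, which matches locked (35 mm) rather than part-way (32 mm) or out (44 mm).

```bash
python3 -c "
from workcell import r
print(r.finish_job())"
```

```text
the job is handed in; nothing more can be done
None
```

The hatch is shut and its fastener locked: the key went fully in, the knob turned clockwise to its stop and sprang back to 36 mm above the sheet (35 mm expected when locked), and the job is handed in, with no contact noticed with anything else, though I did not re-measure the bystanders.

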